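Third hand at the shelf-bracket screwing fixture

TASK

Slide the clear cover of the screwing fixture fully open, stand the cast bracket on the plywood board inside, its flat back towards the sprung stop pad, and push it squarely and centrally against the pad with a steady 12 newtons or so, never ramming it, so that I can drive the screws through its foot. Finish while still holding it pressed like that: do not let go, keep the foot flat on the board, the cover open, and leave everything else on the bench where it lies.

Things in the scene. Friction and masses are not known exactly. Their poses are not given: they have to be found in the camera images.
- fixture: Fixed screwing fixture, 230 x 360 mm (x, y), 88 mm high: plywood board between two upright grey rails along y, inner faces x = -97 mm (front, robot side) and +97 mm (back); ends open. Origin: centre of underside, on the bench; x from front rail to back rail, z up. Board top 12 mm above the origin. Working place (under the shut cover): centred at y = -85 mm; the other half is empty.
- cover (a joint): Travel (m) of the clear plastic cover lying across the rails, 218 x 166 mm, underside 89 and top 95 mm above the bench, dark edge strips: 0 = shut, over the working place (cover centre y = -85 mm in the fixture frame); 0.17 = fully open, over the other half (y = +85 mm). Slides along fixture +y with about 1.5 N friction, stays where left.
- cover_handle (a point): Centre of the top of the cover's black upright handle bar, in the middle of the cover and moving with it: bar 70 mm long along the fixture's x, 14 mm thick along its y, standing 36 mm above the cover, top 131 mm above the bench. Axes as the fixture's.
- stop_pad: Steel sprung stop pad in the fixture, 90 x 60 mm (y, z), 12 mm thick, before the back rail. Origin: centre of its front face, towards the front rail; axes as the fixture's. At rest x = +55, y = -85, z = 47 mm in the fixture frame (35 mm above the board). Gives way along fixture +x by at most 25 mm, spring 0.8 N per mm from zero: 12 N is 15 mm.
- bracket: Loose cast-aluminium bracket, 0.15 to 0.3 kg, standing on the bench. Origin: centre of foot's underside, z up. Foot 50 x 60 x 8 mm (x, y, z); upright plate 8 thick, 60 wide, 70 tall at its +x edge, outer face (x = +25 mm) is the flat back that meets the pad; central rib 14 mm thick (y), x = -21 to +17 mm, top 64 mm up, can be gripped across y from above.
- tin: Bystander: round screw tin, 62 mm across, 30 mm high; origin centre of underside.
- tape_roll: Bystander: roll of brown tape lying flat, 100 mm across, 48 mm high; origin centre of underside.
- screwdriver: Bystander: screwdriver about 200 mm long, lying; x along it.
- carton: Bystander: cardboard carton 130 x 180 x 90 mm; origin centre of underside.
- marker: Bystander: black marker pen, 120 mm long, 16 mm thick, lying along its x.
- angle_strip: Bystander: bent steel angle strip, 40 x 110 mm (x, y), 35 mm high; origin centre of underside.
- white_parcel: Bystander: white parcel 100 x 140 x 50 mm; origin centre of underside.
Things that resemble listed ones, but are neither listed nor needed, are in the scene too. What is meant by the bracket is not turquoise, and is the larger of those in its own colour.

How it is judged:
By the outcome, as a careful person would: the job done as asked, in the order asked, and still so for the second after the job is handed in, while the arm keeps its last pose, push and grip.
It also fails if it takes over 58 s, if anything falls off the work surface, if the arm or the gripper's body presses on something with over 40 N, if the wrist force passes 120 N, or if a joint passes its speed limit or range.

ROBOT

A 7-joint arm with a two-finger parallel gripper is mounted at the origin on the work surface. World frame = base frame: x ahead of the robot, y to its left, z up, the work surface at z = 0. Lengths are in m, angles in rad, forces in N, time in s.
With the tool pointing down it reaches from about 0.425 to 0.975 m from the base axis. Payload 16.7 kg.
Tool frame: the origin (TCP) lies between the finger pads; the fingertips stand ahead of it and the grasp point (between the pads) lies 5 mm behind it (tip_extent is the z of the fingertips in the tool frame, in m); z points along the fingers, y is the direction in which the jaws open and shut (so a half turn about z gives the same grasp; the last joint's range is limited). The gripper opens to 85 mm and grips with 20 to 120 N. Pads are 22 mm wide; open, the fingers measure 114 mm over their backs; the gripper's body (76 mm by 85 mm) begins 54 mm behind the grasp point. The pads swing forward as they close: fully open they stand 13 mm farther back than shut.
Start: joints at [-0.149, 0.426, 0.074, 1.606, -0.034, 1.111, -0.067], TCP at [0.675, -0, 0.245] pointing down, gripper open.
Joint ranges: [-2.85, 2.85], [-0.5, 2.14], [-1.23, 1.37], [0.21, 2.46], [-1.02, 4.16], [0.16, 2.05], [-2.73, 2.73]. Speed limits (rad/s): [1.89, 1.89, 2.39, 2.39, 3.01, 3.01, 3.01].

INTERFACE

Orientations are given as a rotation vector (axis times angle).
In Python, from plant import get_state, camera, job_done, tip_extent gives the robot as it stands. The module is installed in compiled form; this text tells all that it offers.
- The arm moves only by the tool move_arm, never from a script. Its argument "rows" is a list of rows, each an object with "linear": the shift along the tool's x, y, z in m, a list of three; "yaw": the turn about the tool's z in degrees; "gripper": the finger opening in m, from 0 to 0.0854. In form: [{"linear": [tx, ty, tz], "yaw": yaw, "gripper": gripper}, ...]. A call has 1 to 20 rows; each row shifts and turns the commanded pose from where the row before left it, along the tool's axes as they then stand; what a row does not reach is not made up. A row lasts 1/8 s, in which the tool goes at most 62.5 mm and 10.7 degrees, less where a joint would pass 70% of its speed; a pose out of reach is approached as far as the arm can. A call with a gripper value outside its range is refused whole. The fingers move at their own pace and stop on an object; "force" is the grip in N (left out, the last holds). Time passes only in rows, so rows that do not move let the fingers close. It gives the time, the measured TCP pose, the force and the opening at its end, in the units of the state.
- get_state(): the state, without advancing time (a new reading comes with each control period).
- camera(name): name is "scene" or "side" or "wrist"; returns a dict with "frame" (480x640x3 uint8, blue, green, red), "range_z" (480x640 float32, m along the optical axis (not along the pixel's ray), 0 where there is no reading), "intrinsics" (3x3 intrinsics, pixels), "pose" (4x4, takes a point from camera to world coordinates); the wrist camera has in their place "T_tool_cam" (4x4, takes a point from camera to tool coordinates, whose origin is the TCP and whose axes are the flange's). Camera axes: x right, y up, looking along -z (the intrinsics and any distortion apply to the point x, -y, -z); pixel columns grow to the right and rows downward; lengths in m; the calibration is good to about 2 mm. A picture is of the moment at which its call begins: read the wrist's pose just before it.
- job_done(): hands the job in, once; it reports no verdict.
The state is a dict: "time": time; "joint_pos": joint angles; "qd": joint speeds; "tau": joint torques, N m; "position": TCP position; "orientation": TCP orientation; "contact_force": force on the tool from outside, world axes, zero at the start; "moment": the same for the moment, N m; "finger_gap": finger opening in m.
Only numpy, scipy, OpenCV 4.12 (cv2) and the standard library are available. Lean on these libraries where they do the work, as an engineer would, in place of code of your own. Each camera call takes 0.05 s, during which the arm holds its last target.

## Working session

There is one attempt and no reset: what is moved stays moved. The work goes in short steps, Python scripts to look and compute and a tool call to move; the robot and the scene stay as the last step left them, time stands still between calls to the robot, and variables do not carry over. Pictures are saved under pics/ and viewed, and the job is handed in when it is done.

Besides the shell and the picture viewer there is one more tool, called after "Request:" in YAML: its name, and indented under it one key for each argument. move_arm: Moves the arm, as the interface text tells. Its arguments: {"type":"object","properties":{"rows":{"type":"array","items":{"type":"object","properties":{"linear":{"type":"array","items":{"type":"number"}},"yaw":{"type":"number"},"gripper":{"type":"number"}}}},"force":{"type":"number"}},"required":["rows"]}

```bash
mkdir -p pics; cat > h.py <<'E'
import numpy as np, cv2
from plant import get_state, camera, job_done, tip_extent
from scipy.spatial.transform import Rotation as R
def grab(n):
    s=get_state(); c=camera(n); np.savez(f'{n}.npz',**c); np.savez(f'{n}_st.npz',p=s['position'],o=s['orientation']); return c
def load(n):
    c=dict(np.load(f'{n}.npz'))
    if 'pose' not in c:
        st=np.load(f'{n}_st.npz'); T=np.eye(4);T[:3,:3]=R.from_rotvec(st['o']).as_matrix();T[:3,3]=st['p']; c['pose']=T@c['T_tool_cam']
    return c
def ray(c,u,v):
    K=c['intrinsics'];d=np.array([(u-K[0,2])/K[0,0],-(v-K[1,2])/K[1,1],-1.]);return c['pose'][:3,3],c['pose'][:3,:3]@d
def onz(c,u,v,z):
    o,d=ray(c,u,v);return o+d*(z-o[2])/d[2]
def cloud(c):
    K=c['intrinsics'];z=c['range_z'];v,u=np.mgrid[:480,:640]
    P=np.stack([(u-K[0,2])/K[0,0]*z,-(v-K[1,2])/K[1,1]*z,-z],-1)
    return P@c['pose'][:3,:3].T+c['pose'][:3,3]
E
python3 - <<'E'
from h import *
for n in ['scene','side','wrist']:
    c=grab(n); cv2.imwrite(f'pics/{n}0.png',c['frame']); print(n,list(c), c['intrinsics'].tolist())
s=get_state(); print({k:np.round(v,3).tolist() for k,v in s.items()},tip_extent)
E
```

```text
scene ['frame', 'range_z', 'intrinsics', 'pose'] [[480.87836342079504, 0.0, 328.7683692651637], [0.0, 480.87836342079504, 239.52198321991716], [0.0, 0.0, 1.0]]
side ['frame', 'range_z', 'intrinsics', 'pose'] [[483.8189893675735, 0.0, 320.3840984887449], [0.0, 483.8189893675735, 244.23252110049472], [0.0, 0.0, 1.0]]
wrist ['frame', 'range_z', 'intrinsics', 'T_tool_cam'] [[425.55750369658034, 0.0, 314.90198989582467], [0.0, 425.55750369658034, 239.55062493294065], [0.0, 0.0, 1.0]]
{'time': 0.15, 'joint_pos': [-0.15, 0.427, 0.074, 1.606, -0.034, 1.111, -0.067], 'qd': [0.002, -0.001, 0.001, -0.002, -0.001, 0.001, 0.001], 'tau': [0.004, -95.032, 3.764, -46.376, 0.019, 0.008, -0.0], 'position': [0.675, 0.0, 0.245], 'orientation': [-2.221, -2.221, 0.001], 'contact_force': [0.228, 0.043, 0.292], 'moment': [0.007, -0.055, 0.033], 'finger_gap': 0.085} 0.014
```

View pics/scene0.png

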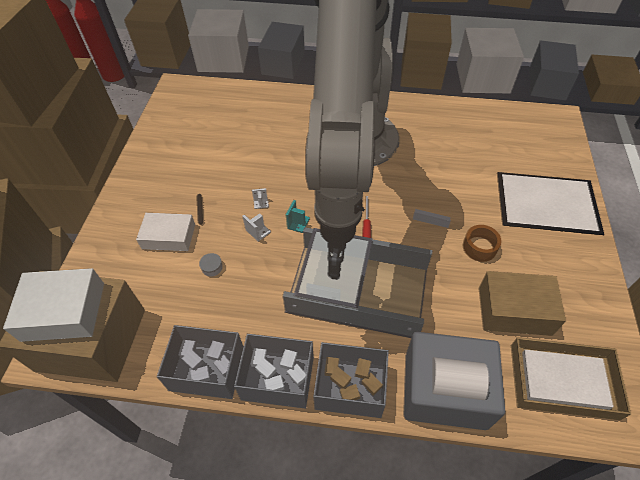

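View pics/side0.png

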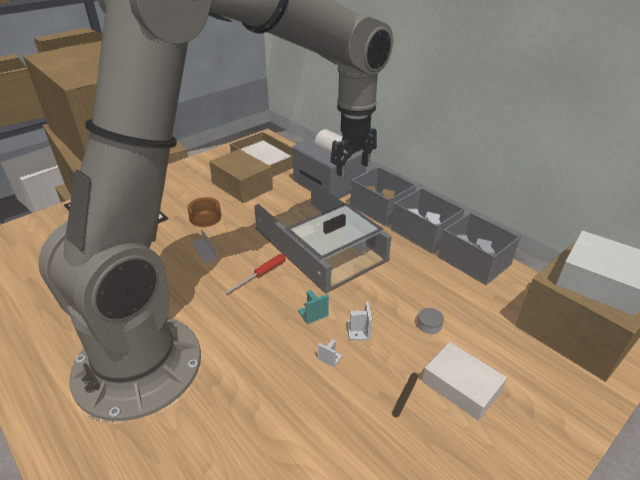

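View pics/wrist0.png

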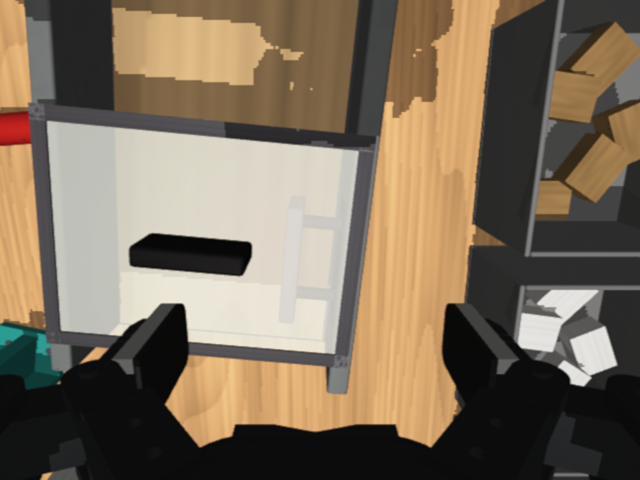

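The wrist picture shows the shut cover with its black handle at about (190,255), and the pad under it at about (300,255). There are three bracket candidates in scene pixels: the larger grey one at (256,226), a smaller grey one at (261,198) and a turquoise one at (297,216). The larger grey one fits the description. I'll confirm it in a crop and measure.

```bash
python3 - <<'E'
from h import *
a=load('scene');b=load('side');w=load('wrist')
ca=cv2.resize(a['frame'][180:250,230:330],(800,560),interpolation=cv2.INTER_CUBIC)
cb=cv2.resize(b['frame'][275:375,290:390],(560,560),interpolation=cv2.INTER_CUBIC)
cv2.imwrite('pics/crop.png',cv2.resize(np.hstack([ca,cb]),(800,330)))
# handle
P=cloud(w);g=w['frame'].max(2)
m=(g<60)&(abs(P[...,2]-.131)<.012)&(w['range_z']>0);m[300:]=0
n,l,st,ce=cv2.connectedComponentsWithStats(m.astype(np.uint8))
i=1+np.argmax(st[1:,4]);print(st[i],ce[i]);Q=P[l==i];print('handle z',np.percentile(Q[:,2],[5,50,95]))
top=Q[abs(Q[:,2]-.131)<.004]
r=cv2.minAreaRect((top[:,:2]*1000).astype(np.float32));print('handle top',r)
# rail points z~0.088 
Z=P[...,2];print('z levels',np.histogram(Z[w['range_z']>0],bins=np.arange(-.01,.15,.005)))
for n in ['scene','side']:
    c=load(n);P=cloud(c);V=c['range_z']>0
    roi=(abs(P[...,0]-.7)<.2)&(abs(P[...,1]-0.02)<.3)
    m=V&(P[...,2]>.083)&(P[...,2]<.092)&roi
    print(n,m.sum())
    # bracket
    for (lo,hi) in [(.004,.012),(.058,.068),(.066,.08),(.01,.09)]:
        (x0,x1,y0,y1)=(242,274,210,245) if n=='scene' else (343,378,298,344)
        s=np.zeros(V.shape,bool);s[y0:y1,x0:x1]=1
        q=P[s&V&(P[...,2]>lo)&(P[...,2]<hi)]
        if len(q)>4: print(lo,hi,len(q),cv2.minAreaRect((q[:,:2]*1000).astype(np.float32)))
E
```

```text
[ 130  241  117   34 2904] [187.9273416  257.74207989]
handle z [0.1215884  0.13046233 0.13183348]
handle top ((597.4158325195312, -12.251335144042969), (13.581907272338867, 68.44579315185547), 84.25428009033203)
z levels (array([    0, 35024, 36372,  3941, 30899,  2230,  2576,  2359,  2418,
        2811,  3135,  6545,  6918,  2612,  8407,  2097,  2267,  2388,
        2486, 10014, 31244, 44103,  1632,   253,   258,   281,   300,
         776,  1914,     0,     0]), array([-0.01 , -0.005,  0.   ,  0.005,  0.01 ,  0.015,  0.02 ,  0.025,
        0.03 ,  0.035,  0.04 ,  0.045,  0.05 ,  0.055,  0.06 ,  0.065,
        0.07 ,  0.075,  0.08 ,  0.085,  0.09 ,  0.095,  0.1  ,  0.105,
        0.11 ,  0.115,  0.12 ,  0.125,  0.13 ,  0.135,  0.14 ,  0.145]))
scene 1453
0.004 0.012 167 ((430.54620361328125, -265.9976806640625), (134.7215118408203, 93.00875854492188), 12.754889488220215)
0.058 0.068 83 ((447.56341552734375, -262.89447021484375), (59.78388214111328, 47.40739822387695), 51.48792266845703)
0.066 0.08 71 ((447.730224609375, -264.0649719238281), (58.75172805786133, 44.769351959228516), 50.94382095336914)
0.01 0.09 357 ((446.58306884765625, -263.74639892578125), (63.73940658569336, 48.560874938964844), 51.13643264770508)
side 1802
0.004 0.012 175 ((440.3549499511719, -264.0321350097656), (62.28144454956055, 49.91253662109375), 50.757442474365234)
0.058 0.068 147 ((442.2094421386719, -265.4913024902344), (61.00695037841797, 45.207603454589844), 50.25226974487305)
0.066 0.08 51 ((456.00030517578125, -278.493896484375), (61.78062438964844, 7.404292583465576), 50.48728561401367)
0.01 0.09 470 ((441.38775634765625, -265.6251220703125), (63.378658294677734, 46.86884689331055), 51.08563232421875)
```

View pics/crop.png

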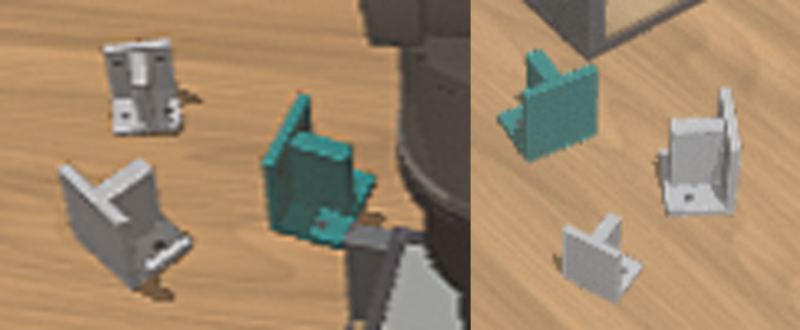

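The crop confirms it: the grey bracket at lower left (scene 256,226; side 360,322) is larger than the other grey one, and it isn't turquoise. Next I'll refine the fixture pose and measure what surrounds the bracket.

```bash
python3 - <<'E'
from h import *
w=load('wrist');P=cloud(w);V=w['range_z']>0
f=lambda q:cv2.minAreaRect((q[:,:2]*1000).astype(np.float32))
roi=np.zeros(V.shape,bool);roi[90:375,20:390]=1
m=V&roi&(abs(P[...,2]-.0955)<.004)
m=cv2.morphologyEx(m.astype(np.uint8),cv2.MORPH_OPEN,np.ones((5,5)))>0
print('cover',m.sum(),f(P[m]),np.median(P[m][:,2]))
for n in ['side','scene']:
    c=load(n);P=cloud(c);V=c['range_z']>0
    m=V&(P[...,2]>.02)&(P[...,2]<.09)&(P[...,0]>.3)&(P[...,0]<.58)&(P[...,1]>-.4)&(P[...,1]<-.06)
    k,l,st,ce=cv2.connectedComponentsWithStats(m.astype(np.uint8))
    for i in range(1,k):
        if st[i,4]>30: print(n,ce[i].round(),st[i,4],f(P[l==i]),'zmax',P[l==i][:,2].max().round(3), c['frame'][l==i].mean(0).round())
    m=V&(abs(P[...,2]-.088)<.004)&(P[...,0]>.45)&(P[...,0]<.78)&(P[...,1]>-.2)&(P[...,1]<.3)
    k,l,st,ce=cv2.connectedComponentsWithStats(m.astype(np.uint8))
    for i in range(1,k):
        if st[i,4]>60: print(n,'rail',ce[i].round(),st[i,4],f(P[l==i]))
print(w['T_tool_cam'].round(3).tolist())
E
```

```text
cover 69808 ((595.9918823242188, -13.132469177246094), (166.71409606933594, 218.96621704101562), 84.63965606689453) 0.09517369089674618
side [322. 271.] 386 ((482.19464111328125, -89.08745574951172), (56.68925476074219, 22.98827362060547), 85.4907455444336) zmax 0.09 [90. 93. 95.]
side [316. 304.] 454 ((387.1597595214844, -159.2246551513672), (54.52235412597656, 57.734127044677734), 17.894392013549805) zmax 0.072 [115. 120.  79.]
side [362. 318.] 419 ((441.38775634765625, -265.6251220703125), (63.378658294677734, 46.86884689331055), 51.08563232421875) zmax 0.071 [157. 158. 160.]
side [427. 321.] 191 ((566.0810546875, -367.8092956542969), (27.569622039794922, 60.341346740722656), 1.5465580224990845) zmax 0.032 [114. 116. 119.]
side [328. 350.] 252 ((332.2955322265625, -277.921875), (35.53394317626953, 44.167762756347656), 16.036373138427734) zmax 0.052 [153. 155. 157.]
side rail [350. 223.] 593 ((664.0243530273438, 56.26118469238281), (347.9586486816406, 184.4447479248047), 70.2431411743164)
side rail [298. 238.] 369 ((533.46728515625, 58.33457946777344), (359.651123046875, 96.2441024
[... 578 characters left out ...]
08) zmax 0.077 [125. 128. 133.]
scene [307. 236.] 122 ((485.2796936035156, -102.31131744384766), (26.2276554107666, 17.161903381347656), 83.43970489501953) zmax 0.09 [79. 83. 87.]
scene [211. 257.] 109 ((567.9242553710938, -369.21209716796875), (23.609111785888672, 56.97639465332031), 0.7931352257728577) zmax 0.036 [111. 113. 116.]
scene rail [401. 247.] 309 ((508.6029968261719, 159.4855499267578), (165.78639221191406, 22.079177856445312), 84.65406799316406)
scene rail [362. 310.] 643 ((708.1898193359375, 44.175506591796875), (359.1507568359375, 19.290565490722656), 84.40837097167969)
[[0.0, 0.966, 0.259, 0.066], [1.0, -0.0, -0.001, -0.0], [-0.0, 0.259, -0.966, -0.129], [0.0, 0.0, 0.0, 1.0]]
```

Request:
move_arm:
  rows:
    - {"linear": [-0.006,-0.039,0],"yaw": 0,"gripper": 0.06}
    - {"linear": [-0.006,-0.039,0],"yaw": 0,"gripper": 0.06}
    - {"linear": [0,0,0.01],"yaw": -10.6,"gripper": 0.05}
    - {"linear": [0,0,0.01],"yaw": -10.6,"gripper": 0.05}
    - {"linear": [0,0,0.01],"yaw": -10.6,"gripper": 0.05}
    - {"linear": [0,0,0.01],"yaw": -10.6,"gripper": 0.05}
    - {"linear": [0,0,0.01],"yaw": -10.6,"gripper": 0.05}
    - {"linear": [0,0,0.01],"yaw": -10.6,"gripper": 0.05}
    - {"linear": [0,0,0.01],"yaw": -10.6,"gripper": 0.05}
    - {"linear": [0,0,0],"yaw": -10.4,"gripper": 0.05}
    - {"linear": [0,0,0],"yaw": 0,"gripper": 0.05}
    - {"linear": [0,0,0],"yaw": 0,"gripper": 0.05}
  force: 40

```text
time: 1.65
position: [0.597, -0.0121, 0.1753]
orientation: [-0.155, -3.138, -0.0]
contact_force: [-0.5, 0.2, -0.4]
finger_gap: 0.05
```

Request:
move_arm:
  rows:
    - {"linear": [0,0,0.02],"yaw": 0,"gripper": 0.05}
    - {"linear": [0,0,0.02],"yaw": 0,"gripper": 0.05}
    - {"linear": [0,0,0.018],"yaw": 0,"gripper": 0.05}
    - {"linear": [0,0,0],"yaw": 0,"gripper": 0.005}
    - {"linear": [0,0,0],"yaw": 0,"gripper": 0.005}
    - {"linear": [0,0,0],"yaw": 0,"gripper": 0.005}
    - {"linear": [0,0,0],"yaw": 0,"gripper": 0.005}
    - {"linear": [0,0,0],"yaw": 0,"gripper": 0.005}

```text
time: 2.65
position: [0.5973, -0.012, 0.1179]
orientation: [0.148, 3.137, 0.0]
contact_force: [-2.0, -0.5, 5.9]
finger_gap: 0.0134
```

Request:
move_arm:
  rows:
    - {"linear": [0,0.006,0],"yaw": 0,"gripper": 0.005}
    - {"linear": [0,0.012,0],"yaw": 0,"gripper": 0.005}
    - {"linear": [0,0.018,0],"yaw": 0,"gripper": 0.005}
    - {"linear": [0,0.018,0],"yaw": 0,"gripper": 0.005}
    - {"linear": [0,0.018,0],"yaw": 0,"gripper": 0.005}
    - {"linear": [0,0.018,0],"yaw": 0,"gripper": 0.005}
    - {"linear": [0,0.018,0],"yaw": 0,"gripper": 0.005}
    - {"linear": [0,0.018,0],"yaw": 0,"gripper": 0.005}
    - {"linear": [0,0.018,0],"yaw": 0,"gripper": 0.005}
    - {"linear": [0,0.012,0],"yaw": 0,"gripper": 0.005}
    - {"linear": [0,0.007,0],"yaw": 0,"gripper": 0.005}
    - {"linear": [0,0.004,0],"yaw": 0,"gripper": 0.005}
    - {"linear": [0,0.002,0],"yaw": 0,"gripper": 0.005}
    - {"linear": [0,0,0],"yaw": 0,"gripper": 0.005}

```text
time: 4.4
position: [0.6117, 0.1396, 0.1177]
orientation: [-0.166, -3.131, 0.029]
contact_force: [-24.6, -75.0, 44.7]
finger_gap: 0.0135
```

Request:
move_arm:
  rows:
    - {"linear": [0,-0.008,0],"yaw": 0,"gripper": 0.005}
    - {"linear": [0,-0.007,0],"yaw": 0,"gripper": 0.005}
    - {"linear": [0,0,0],"yaw": 0,"gripper": 0.005}

```text
time: 4.78
position: [0.6116, 0.139, 0.1178]
orientation: [-0.151, -3.138, 0.003]
contact_force: [-3.8, -10.7, 9.9]
finger_gap: 0.0133
```

```bash
python3 - <<'E'
from h import *
a=grab('scene');b=grab('side');s=get_state();print(s['position'],s['contact_force'],s['time'])
ca=cv2.resize(a['frame'][200:350,270:450],(480,400));cb=cv2.resize(b['frame'][150:300,230:410],(480,400))
cv2.imwrite('pics/c1.png',cv2.resize(np.hstack([ca,cb]),(800,333)))
E
```

```text
[0.61155103 0.13896193 0.11779028] [ -5.09127703 -10.86717515  11.53930472] 4.875
```

View pics/c1.png

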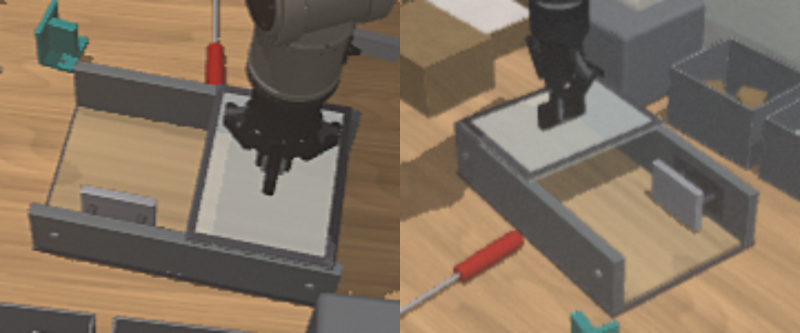

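Request:
move_arm:
  rows:
    - {"linear": [0,0,0],"yaw": 0,"gripper": 0.04}
    - {"linear": [0,0,0],"yaw": 0,"gripper": 0.04}
    - {"linear": [0,0,0],"yaw": 0,"gripper": 0.04}
    - {"linear": [0,0,-0.02],"yaw": 0,"gripper": 0.04}
    - {"linear": [0,0,-0.04],"yaw": 0,"gripper": 0.04}
    - {"linear": [0,-0.04,-0.04],"yaw": 0,"gripper": 0.04}
    - {"linear": [0,-0.05,-0.04],"yaw": 0,"gripper": 0.05}
    - {"linear": [0,-0.05,-0.04],"yaw": 0,"gripper": 0.05}
    - {"linear": [0,-0.03,0],"yaw": 0,"gripper": 0.05}
    - {"linear": [0,0,0],"yaw": 0,"gripper": 0.05}
    - {"linear": [0,0,0],"yaw": 0,"gripper": 0.05}

```text
time: 6.25
position: [0.5957, -0.0248, 0.2962]
orientation: [0.147, 3.138, 0.001]
contact_force: [0.4, 0.1, -1.0]
finger_gap: 0.0501
```

```bash
python3 - <<'E'
from h import *
w=grab('wrist');a=grab('scene');grab('side');cv2.imwrite('pics/w2.png',w['frame']);s=get_state();print(s['position'],s['contact_force'],s['orientation'])
cv2.imwrite('pics/s2.png',cv2.resize(a['frame'][200:350,270:450],(720,600)))
E
```

```text
[ 0.59568812 -0.02437439  0.29544848] [0.62948584 0.1655746  0.6766352 ] [-1.45441129e-01 -3.13796132e+00 -5.42238905e-04]
```

View pics/w2.png

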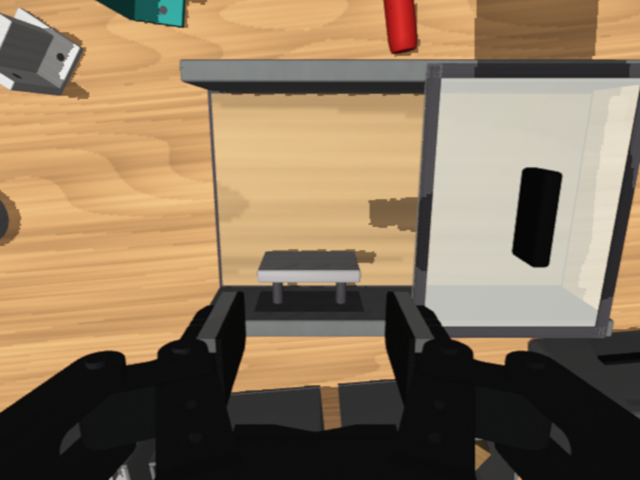

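View pics/s2.png

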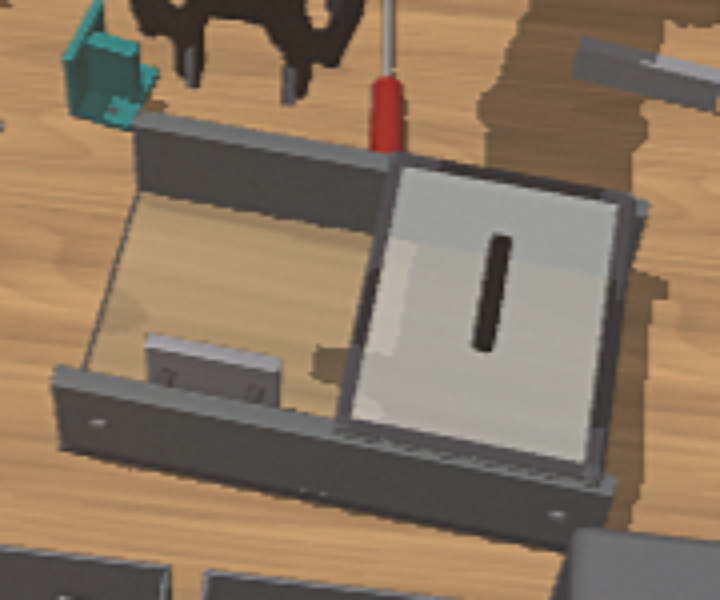

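The wrist picture shows the cover over the far half, with about 12 mm of rail beyond it, so it is fully open. The pad is at about (310,265). I'll get the pad, rails and cover in world coordinates.

```bash
python3 - <<'E'
from h import *
f=lambda q:cv2.minAreaRect((q[:,:2]*1000).astype(np.float32))
w=load('wrist');P=cloud(w);V=w['range_z']>0
roi=np.zeros(V.shape,bool);roi[240:285,245:372]=1
m=V&roi&(abs(P[...,2]-.077)<.004);print('pad top wrist',m.sum(),f(P[m]),np.median(P[m][:,2]))
roi=np.zeros(V.shape,bool);roi[50:340,415:640]=1
m=V&roi&(abs(P[...,2]-.0955)<.004);m=cv2.morphologyEx(m.astype(np.uint8),cv2.MORPH_OPEN,np.ones((5,5)))>0
print('cover',m.sum(),f(P[m]))
roi=np.zeros(V.shape,bool);roi[240:285,500:570]=1;roi[160:285,500:570]=1
m=V&roi&(abs(P[...,2]-.131)<.004);print('handle',m.sum(),f(P[m]))
roi=np.zeros(V.shape,bool);roi[55:90,175:425]=1
m=V&roi&(abs(P[...,2]-.088)<.004);print('front rail part',m.sum(),f(P[m]),P[m].min(0),P[m].max(0))
roi=np.zeros(V.shape,bool);roi[0:110,0:100]=1
m=V&roi&(P[...,2]>.003)&(P[...,2]<.1);print('bracket',f(P[m]))
m2=m&(P[...,2]>.066);print('plate top',m2.sum(),f(P[m2]) if m2.sum()>5 else 0)
for n in ['scene','side']:
    c=load(n);P=cloud(c);V=c['range_z']>0
    m=V&(abs(P[...,2]-.088)<.004)&(P[...,0]>.45)&(P[...,0]<.78)&(P[...,1]>-.2)&(P[...,1]<.3)
    k,l,st,ce=cv2.connectedComponentsWithStats(m.astype(np.uint8))
    for i in range(1,k):
        if st[i,4]>60: print(n,'rail',ce[i].round(),st[i,4],f(P[l==i]))
    m=V&(abs(P[...,2]-.075)<.004)&(P[...,0]>.6)&(P[...,0]<.69)&(P[...,1]>-.1)&(P[...,1]<.05)
    print(n,'padtop',m.sum(),f(P[m]) if m.sum()>4 else 0)
    m=V&(abs(P[...,2]-.131)<.004)&(P[...,0]>.5)&(P[...,0]<.69)&(P[...,1]>.08)&(P[...,1]<.22)
    print(n,'handle',m.sum(),f(P[m]) if m.sum()>4 else 0)
E
```

```text
pad top wrist 1437 ((655.3490600585938, -35.599857330322266), (88.84514617919922, 12.830496788024902), 84.7074966430664) 0.07689767369863837
cover 52855 ((611.1534423828125, 139.5839080810547), (167.44485473632812, 218.26101684570312), 84.68637084960938)
handle 1986 ((610.4780883789062, 138.7382049560547), (14.635459899902344, 69.31979370117188), 84.22129821777344)
front rail part 5744 ((490.3399963378906, -23.44281768798828), (183.27398681640625, 21.25434112548828), 82.95500946044922) [ 0.47408997 -0.11491954  0.08401821] [0.51203081 0.06688404 0.09068779]
bracket ((424.4421691894531, -234.48410034179688), (70.48294830322266, 102.50802612304688), 35.10366439819336)
plate top 182 ((474.4076232910156, -257.0809631347656), (13.89249038696289, 8.224983215332031), 51.18181610107422)
scene rail [335. 235.] 329 ((491.5079345703125, -24.945716857910156), (180.7901611328125, 19.994571685791016), 84.45690155029297)
scene rail [343. 306.] 630 ((708.4684448242188, 43.72309875488281), (359.786865234375, 19.594764709472656), 84.4176025390625)
scene padtop 150 ((657.1336669921875, -36.54540252685547), (88.65419006347656, 16.213376998901367), 85.53433990478516)
scene handle 126 ((612.1159057617188, 138.55584716796875), (13.883589744567871, 70.20972442626953), 84.88253784179688)
side rail [341. 214.] 435 ((657.3021850585938, -13.351791381835938), (214.28109741210938, 253.70445251464844), 21.0999755859375)
side rail [295. 237.] 364 ((510.6603698730469, 60.705841064453125), (359.1363525390625, 48.75971984863281), 84.7150650024414)
side padtop 122 ((665.8959350585938, -45.96171188354492), (106.72932434082031, 47.32972717285156), 87.7093505859375)
side handle 48 ((606.9605712890625, 137.58175659179688), (14.680801391601562, 71.11620330810547), 87.47470092773438)
```

Request:
move_arm:
  rows:
    - {"linear": [0.022,-0.0424,0],"yaw": 0,"gripper": 0.05}
    - {"linear": [0.022,-0.0424,0],"yaw": 0,"gripper": 0.05}
    - {"linear": [0.022,-0.0424,0],"yaw": 0,"gripper": 0.05}
    - {"linear": [0.022,-0.0424,0],"yaw": 0,"gripper": 0.05}
    - {"linear": [0.022,-0.0424,0],"yaw": 0,"gripper": 0.05}
    - {"linear": [0.022,-0.0424,0],"yaw": 0,"gripper": 0.05}
    - {"linear": [0,0,0.01],"yaw": 8.5,"gripper": 0.05}
    - {"linear": [0,0,0.01],"yaw": 8.5,"gripper": 0.05}
    - {"linear": [0,0,0.01],"yaw": 8.5,"gripper": 0.05}
    - {"linear": [0,0,0.01],"yaw": 8.5,"gripper": 0.05}
    - {"linear": [0,0,0],"yaw": 0,"gripper": 0.05}
    - {"linear": [0,0,0],"yaw": 0,"gripper": 0.05}

```text
time: 7.9
position: [0.4407, -0.2661, 0.2558]
orientation: [1.053, 2.96, 0.0]
contact_force: [-0.4, 0.6, -0.0]
finger_gap: 0.0501
```

```bash
python3 - <<'E'
from h import *
f=lambda q:cv2.minAreaRect((q[:,:2]*1000).astype(np.float32))
w=grab('wrist');w=load('wrist');cv2.imwrite('pics/w3.png',w['frame']);s=get_state();print(s['position'],s['orientation'],s['joint_pos'])
P=cloud(w);V=w['range_z']>0
near=(np.hypot(P[...,0]-.441,P[...,1]+.265)<.06)&V
for lo,hi in [(.066,.075),(.058,.066),(.003,.014)]:
    m=near&(P[...,2]>lo)&(P[...,2]<hi)
    k,l,st,ce=cv2.connectedComponentsWithStats(m.astype(np.uint8))
    for i in range(1,k):
        if st[i,4]>100: print(lo,st[i,4],ce[i].round(),f(P[l==i]),np.median(P[l==i][:,2]))
E
```

```text
[ 0.44068338 -0.26623835  0.25584953] [1.05383637e+00 2.95904506e+00 5.99092923e-06] [ 0.37994724  0.15352429  0.04278745  1.95045278 -0.00764707  1.03727745
  1.31264453]
0.066 838 [320. 241.] ((458.6252746582031, -275.66033935546875), (59.24843978881836, 7.783142566680908), 50.92043685913086) 0.06986791989624039
0.058 1044 [320. 213.] ((441.4925842285156, -261.3624572753906), (59.19125747680664, 38.627174377441406), 50.78265380859375) 0.0639731656005729
0.003 2475 [319. 196.] ((439.96221923828125, -260.0211486816406), (60.00449752807617, 42.48974609375), 50.96925354003906) 0.008092153063099738
```

View pics/w3.png

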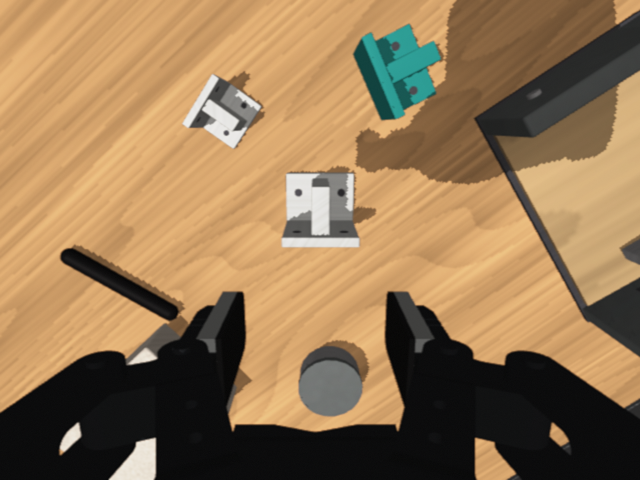

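The wrist picture shows the bracket centred at (320,215), with its plate edge at (320,241), and the finger path is clear. Descending to grip the rib.

Request:
move_arm:
  rows:
    - {"linear": [0.0041,0.004,0.04],"yaw": 0,"gripper": 0.05}
    - {"linear": [0,0,0.05],"yaw": 0,"gripper": 0.05}
    - {"linear": [0,0,0.05],"yaw": 0,"gripper": 0.05}
    - {"linear": [0,0,0.04],"yaw": 0,"gripper": 0.05}
    - {"linear": [0,0,0.024],"yaw": 0,"gripper": 0.05}
    - {"linear": [0,0,0.01],"yaw": 0,"gripper": 0.05}
    - {"linear": [0,0,0],"yaw": 0,"gripper": 0.05}
  force: 60

```text
time: 8.82
position: [0.4398, -0.2607, 0.0415]
orientation: [-1.058, -2.958, -0.0]
contact_force: [0.0, 0.1, 0.0]
finger_gap: 0.05
```

Request:
move_arm:
  rows:
    - {"linear": [0,0,0],"yaw": 0,"gripper": 0.022}
    - {"linear": [0,0,0],"yaw": 0,"gripper": 0.018}
    - {"linear": [0,0,0],"yaw": 0,"gripper": 0.005}
    - {"linear": [0,0,0],"yaw": 0,"gripper": 0.005}
    - {"linear": [0,0,0],"yaw": 0,"gripper": 0.005}
    - {"linear": [0,0,0],"yaw": 0,"gripper": 0.005}

```text
time: 9.57
position: [0.4402, -0.2609, 0.0423]
orientation: [1.059, 2.956, -0.0]
contact_force: [0.1, 0.4, 8.7]
finger_gap: 0.0133
```

Request:
move_arm:
  rows:
    - {"linear": [0,0,-0.01],"yaw": 0,"gripper": 0.005}
    - {"linear": [0,0,-0.03],"yaw": 0,"gripper": 0.005}
    - {"linear": [0,0,-0.045],"yaw": 0,"gripper": 0.005}
    - {"linear": [0,0,-0.045],"yaw": 0,"gripper": 0.005}
    - {"linear": [0,0,-0.03],"yaw": 0,"gripper": 0.005}
    - {"linear": [0,0,0],"yaw": 0,"gripper": 0.005}
    - {"linear": [0,0,0],"yaw": 0,"gripper": 0.005}

```text
time: 10.45
position: [0.4392, -0.2605, 0.2011]
orientation: [-1.059, -2.957, -0.0]
contact_force: [-1.3, 0.1, -1.5]
finger_gap: 0.0132
```

```bash
python3 - <<'E'
from h import *
f=lambda q:cv2.minAreaRect((q[:,:2]*1000).astype(np.float32))
grab('wrist');w=load('wrist');cv2.imwrite('pics/w4.png',w['frame']);s=get_state();print(s['position'],s['orientation'],s['contact_force'],s['moment'],s['finger_gap'])
st=np.load('wrist_st.npz')
P=cloud(w)-s['position'];M=R.from_rotvec(s['orientation']).as_matrix();Q=P@M;V=w['range_z']>0
b=V&(abs(Q[...,1])<.035)&(Q[...,0]>-.04)&(Q[...,0]<.04)&(Q[...,2]>-.05)&(Q[...,2]<.06)&(w['frame'].min(2)>70)
print(b.sum(),np.histogram(Q[b][:,2],bins=np.arange(-.05,.06,.005)))
for lo,hi in [(-.034,-.024),(.03,.045)]:
    m=b&(Q[...,2]>lo)&(Q[...,2]<hi)
    if m.sum()>5: print(m.sum(),f(Q[m]),np.percentile(Q[m],[2,50,98],axis=0).round(4))
g=grab('side');cv2.imwrite('pics/s4.png',cv2.resize(g['frame'][200:400,250:450],(600,600)))
E
```

```text
[ 0.43912699 -0.26040155  0.2006887 ] [-1.05843649e+00 -2.95653801e+00 -1.61307389e-04] [-0.36569209  0.5303437  -2.94775593] [-0.02797054  0.00179092  0.01654131] 0.013304865573204447
15968 (array([   0,    0,    4,   17,   23, 6078,  525,  436,  285,  271,  252,
        270,  186,  162,  150,  136, 6469,  656,   48,    0,    0]), array([-5.00000000e-02, -4.50000000e-02, -4.00000000e-02, -3.50000000e-02,
       -3.00000000e-02, -2.50000000e-02, -2.00000000e-02, -1.50000000e-02,
       -1.00000000e-02, -5.00000000e-03, -2.77555756e-17,  5.00000000e-03,
        1.00000000e-02,  1.50000000e-02,  2.00000000e-02,  2.50000000e-02,
        3.00000000e-02,  3.50000000e-02,  4.00000000e-02,  4.50000000e-02,
        5.00000000e-02,  5.50000000e-02]))
89 ((1.3023834228515625, 1.3646125793457031), (65.0674057006836, 22.845661163330078), 89.9395523071289) [[-0.0098 -0.026  -0.0336]
 [ 0.0109 -0.0083 -0.0245]
 [ 0.0127  0.0312 -0.024 ]]
7173 ((1.399587631225586, 0.07642745971679688), (60.39427185058594, 41.31377410888672), 89.81159210205078) [[-0.0114 -0.0291  0.0325]
 [ 0.0124  0.0002  0.0339]
 [ 0.0218  0.0292  0.0389]]
```

View pics/w4.png

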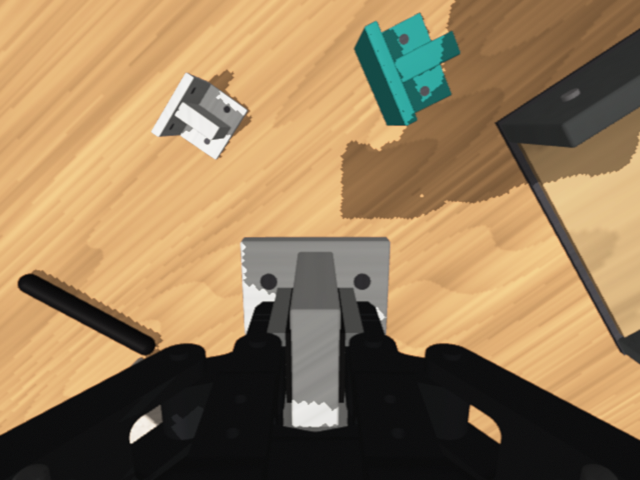

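View pics/s4.png

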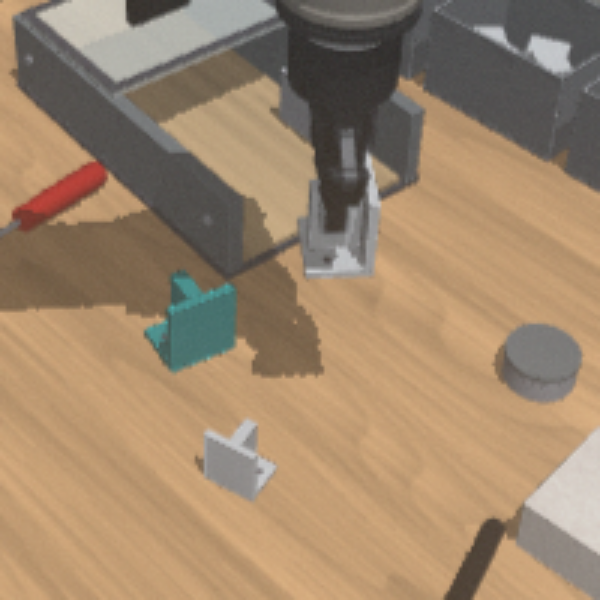

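Request:
move_arm:
  rows:
    - {"linear": [0,0,0],"yaw": -8.5,"gripper": 0.005}
    - {"linear": [0,0,0],"yaw": -8.5,"gripper": 0.005}
    - {"linear": [0,0,0],"yaw": -8.5,"gripper": 0.005}
    - {"linear": [0,0,0],"yaw": -8.5,"gripper": 0.005}
    - {"linear": [-0.0094,0.0153,0],"yaw": 0,"gripper": 0.005}
    - {"linear": [-0.0188,0.0305,0],"yaw": 0,"gripper": 0.005}
    - {"linear": [-0.0188,0.0305,0],"yaw": 0,"gripper": 0.005}
    - {"linear": [-0.0188,0.0305,0],"yaw": 0,"gripper": 0.005}
    - {"linear": [-0.0188,0.0305,0],"yaw": 0,"gripper": 0.005}
    - {"linear": [-0.0188,0.0305,0],"yaw": 0,"gripper": 0.005}
    - {"linear": [-0.0188,0.0305,0],"yaw": 0,"gripper": 0.005}
    - {"linear": [-0.0188,0.0305,0],"yaw": 0,"gripper": 0.005}
    - {"linear": [-0.0094,0.0152,0],"yaw": 0,"gripper": 0.005}
    - {"linear": [0,0,0],"yaw": 0,"gripper": 0.005}
    - {"linear": [0,0,0],"yaw": 0,"gripper": 0.005}

```text
time: 12.42
position: [0.6118, -0.0329, 0.201]
orientation: [-0.151, -3.137, 0.001]
contact_force: [-0.2, -0.7, -2.3]
finger_gap: 0.0133
```

```bash
cat > tip.py <<'E'
from h import *
s=get_state();p=s['position']*1000;o=s['orientation'];M=R.from_rotvec(o).as_matrix()
y=np.deg2rad(-5.4);ex=np.array([np.cos(y),np.sin(y)]);ey=np.array([-ex[1],ex[0]]);O=np.array([602.8,54.5])
d=p[:2]-O;print('t',s['time'],'TCP in fixture',(d@ex).round(2),(d@ey).round(2),p[2].round(2),'tool y ang',np.rad2deg(np.arctan2(M[1,1],M[0,1])).round(2),'tool z',M[:,2].round(4))
F=s['contact_force'];print('F fix',(F[:2]@ex).round(2),(F[:2]@ey).round(2),F[2].round(2),'gap',s['finger_gap'])
E
python3 tip.py; python3 - <<'E'
from h import *
grab('wrist');w=load('wrist');cv2.imwrite('pics/w5.png',w['frame'])
E
```

```text
t 12.425 TCP in fixture 17.15 -86.21 201.05 tool y ang 84.5 tool z [-1.e-03 -5.e-04 -1.e+00]
F fix -0.1 -0.74 -2.29 gap 0.01327740163177142
```

View pics/w5.png

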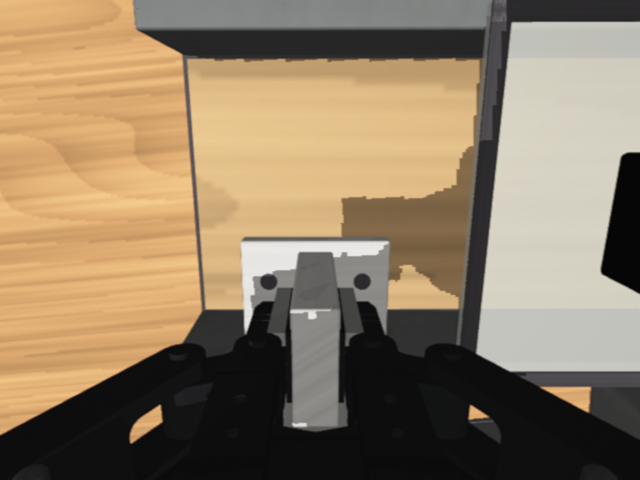

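The bracket is held level and square at (315,300), between the rails. Lowering it to about 6 mm above the board.

Request:
move_arm:
  rows:
    - {"linear": [0,0.0012,0.02],"yaw": 0,"gripper": 0.005}
    - {"linear": [0,0,0.03],"yaw": 0,"gripper": 0.005}
    - {"linear": [0,0,0.03],"yaw": 0,"gripper": 0.005}
    - {"linear": [0,0,0.03],"yaw": 0,"gripper": 0.005}
    - {"linear": [0,0,0.021],"yaw": 0,"gripper": 0.005}
    - {"linear": [0,0,0.01],"yaw": 0,"gripper": 0.005}
    - {"linear": [0,0,0],"yaw": 0,"gripper": 0.005}
    - {"linear": [0,0,0],"yaw": 0,"gripper": 0.005}

```text
time: 13.48
position: [0.613, -0.031, 0.0614]
orientation: [0.149, 3.137, 0.0]
contact_force: [-0.5, 0.0, -1.2]
finger_gap: 0.0129
```

```bash
python3 tip.py; python3 - <<'E'
from h import *
for n in ['side','scene']:
    g=grab(n)['frame']; g=g[170:310,270:410] if n=='side' else g[210:350,270:410]
    cv2.imwrite(f'pics/{n}6.png',cv2.resize(g,(400,400)))
cv2.imwrite('pics/c6.png',np.hstack([cv2.imread('pics/side6.png'),cv2.imread('pics/scene6.png')]))
E
```

```text
t 13.475 TCP in fixture 18.18 -84.16 61.36 tool y ang 84.57 tool z [ 0.0012 -0.     -1.    ]
F fix -0.47 -0.02 -1.2 gap 0.012913966604567891
```

View pics/c6.png

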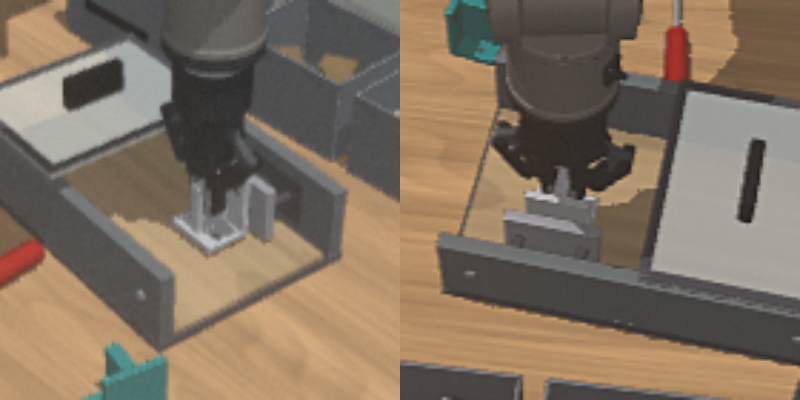

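```bash
cat > chk.py <<'E'
from h import *
y=np.deg2rad(-5.4);ex=np.array([np.cos(y),np.sin(y)]);ey=np.array([-ex[1],ex[0]]);O=np.array([602.8,54.5])
for n in ['scene','side']:
    c=load(n);P=cloud(c)*1000;V=c['range_z']>0
    X=(P[...,:2]-O)@ex;Y=(P[...,:2]-O)@ey;Z=P[...,2]
    b=V&(abs(Y+85)<60)&(X>-20)&(X<95)&(c['frame'].min(2)>60)
    for nm,lo,hi in [('pad',71,79),('plate',79.5,92)]:
        m=b&(Z>lo)&(Z<hi)&(X>35)
        if m.sum()>5: print(n,nm,m.sum(),'X',np.percentile(X[m],[3,50,97]).round(1),'Y',np.percentile(Y[m],[2,50,98]).round(1),'Zmax',np.percentile(Z[m],98).round(1), cv2.minAreaRect(np.c_[X[m],Y[m]].astype(np.float32)))
E
python3 chk.py
```

```text
scene pad 172 X [45.3 61.7 68.9] Y [-127.2  -85.2  -43.4] Zmax 78.8 ((55.31437683105469, -85.67559814453125), (31.249950408935547, 88.4475326538086), 2.893131732940674)
scene plate 107 X [38.9 46.1 67.2] Y [-113.6  -80.8  -46.8] Zmax 91.6 ((51.85706329345703, -85.83953857421875), (33.62612533569336, 84.11572265625), 0.8488212823867798)
side pad 69 X [36.8 60.4 94.9] Y [-135.4 -114.1  -65.3] Zmax 77.5 ((64.99603271484375, -97.32421112060547), (59.70405960083008, 85.62946319580078), 0.21157856285572052)
side plate 32 X [37.5 93.6 94.9] Y [-142.6 -107.2  -57.5] Zmax 88.0 ((66.30209350585938, -98.46023559570312), (91.08644104003906, 57.48799133300781), 89.11991119384766)
```

Request:
move_arm:
  rows:
    - {"linear": [0,0,0.003],"yaw": 0,"gripper": 0.005}
    - {"linear": [0,0,0.002],"yaw": 0,"gripper": 0.005}
    - {"linear": [0,0,0],"yaw": 0,"gripper": 0.005}
    - {"linear": [0,0,0],"yaw": 0,"gripper": 0.005}

```text
time: 14.08
position: [0.6125, -0.0307, 0.0553]
orientation: [-0.148, -3.138, -0.0]
contact_force: [-0.3, 0.3, -2.9]
finger_gap: 0.0135
```

```bash
python3 tip.py
```

```text
t 14.075 TCP in fixture 17.67 -83.93 55.35 tool y ang 84.6 tool z [-1.e-04  0.e+00 -1.e+00]
F fix -0.35 0.26 -2.92 gap 0.013495044133910514
```

Request:
move_arm:
  rows:
    - {"linear": [0,-0.0011,0.0006],"yaw": 0,"gripper": 0.005}
    - {"linear": [0,0,0.0006],"yaw": 0,"gripper": 0.005}
    - {"linear": [0,0,0],"yaw": 0,"gripper": 0.005}
    - {"linear": [0,0,0],"yaw": 0,"gripper": 0.005}

```text
time: 14.58
position: [0.6124, -0.0321, 0.0543]
orientation: [-0.148, -3.138, 0.0]
contact_force: [-2.4, -1.1, 3.0]
finger_gap: 0.0133
```

```bash
python3 tip.py
```

```text
t 14.575 TCP in fixture 17.68 -85.27 54.32 tool y ang 84.59 tool z [-0.e+00 -2.e-04 -1.e+00]
F fix -2.28 -1.36 3.05 gap 0.013252389723277278
```

Request:
move_arm:
  rows:
    - {"linear": [-0.002,0,0],"yaw": 0,"gripper": 0.005}
    - {"linear": [-0.002,0,0],"yaw": 0,"gripper": 0.005}
    - {"linear": [-0.001,0,0],"yaw": 0,"gripper": 0.005}
    - {"linear": [-0.001,0,0],"yaw": 0,"gripper": 0.005}
    - {"linear": [-0.001,0,0],"yaw": 0,"gripper": 0.005}
    - {"linear": [-0.001,0,0],"yaw": 0,"gripper": 0.005}
    - {"linear": [-0.001,0,0],"yaw": 0,"gripper": 0.005}
    - {"linear": [0,0,0],"yaw": 0,"gripper": 0.005}
    - {"linear": [0,0,0],"yaw": 0,"gripper": 0.005}

```text
time: 15.7
position: [0.6213, -0.0325, 0.0544]
orientation: [-0.148, -3.138, -0.0]
contact_force: [-3.6, -0.3, 5.2]
finger_gap: 0.0132
```

```bash
python3 tip.py
```

```text
t 15.7 TCP in fixture 26.62 -84.86 54.36 tool y ang 84.61 tool z [-1.e-04  2.e-04 -1.e+00]
F fix -3.61 -0.59 5.25 gap 0.013208647489885029
```

Request:
move_arm:
  rows:
    - {"linear": [-0.001,0,0],"yaw": 0,"gripper": 0.005}
    - {"linear": [-0.001,0,0],"yaw": 0,"gripper": 0.005}
    - {"linear": [-0.001,0,0],"yaw": 0,"gripper": 0.005}
    - {"linear": [-0.001,0,0],"yaw": 0,"gripper": 0.005}
    - {"linear": [-0.001,0,0],"yaw": 0,"gripper": 0.005}
    - {"linear": [-0.001,0,0],"yaw": 0,"gripper": 0.005}
    - {"linear": [-0.001,0,0],"yaw": 0,"gripper": 0.005}
    - {"linear": [-0.001,0,0],"yaw": 0,"gripper": 0.005}
    - {"linear": [0,0,0],"yaw": 0,"gripper": 0.005}
    - {"linear": [0,0,0],"yaw": 0,"gripper": 0.005}

```text
time: 16.95
position: [0.628, -0.0331, 0.0544]
orientation: [-0.148, -3.136, -0.0]
contact_force: [-12.4, 2.0, 13.4]
finger_gap: 0.0132
```

```bash
python3 tip.py
```

```text
t 16.95 TCP in fixture 33.38 -84.87 54.36 tool y ang 84.61 tool z [-2.5e-03  1.0e-04 -1.0e+00]
F fix -12.56 0.84 13.42 gap 0.013247354852675648
```

Request:
move_arm:
  rows:
    - {"linear": [0,0,-0.0006],"yaw": 0,"gripper": 0.005}
    - {"linear": [-0.001,0,0],"yaw": 0,"gripper": 0.005}
    - {"linear": [-0.001,0,0],"yaw": 0,"gripper": 0.005}
    - {"linear": [-0.001,0,0],"yaw": 0,"gripper": 0.005}
    - {"linear": [-0.001,0,0],"yaw": 0,"gripper": 0.005}
    - {"linear": [0,0,0],"yaw": 0,"gripper": 0.005}
    - {"linear": [0,0,0],"yaw": 0,"gripper": 0.005}

```text
time: 17.82
position: [0.6316, -0.0335, 0.0544]
orientation: [-0.148, -3.135, -0.0]
contact_force: [-12.6, 0.8, 7.1]
finger_gap: 0.0135
```

```bash
python3 tip.py; python3 -c "
from h import *
grab('scene');grab('side')"; python3 chk.py
```

```text
t 17.825 TCP in fixture 36.93 -84.88 54.41 tool y ang 84.61 tool z [-3.5e-03  2.0e-04 -1.0e+00]
F fix -12.66 -0.34 7.14 gap 0.013493147713410283
scene pad 182 X [41.1 71.1 78.5] Y [-128.4  -86.2  -42.4] Zmax 78.8 ((57.129173278808594, -85.28461456298828), (44.013023376464844, 89.0619888305664), 0.13496190309524536)
scene plate 103 X [46.7 64.2 77.5] Y [-118.7  -85.1  -48.4] Zmax 88.5 ((57.895957946777344, -85.07940673828125), (82.58769226074219, 39.626346588134766), 89.05812072753906)
side pad 38 X [53.  68.7 94.5] Y [-141.2 -121.   -81.3] Zmax 78.5 ((71.32685852050781, -111.94200134277344), (41.76609420776367, 65.24053955078125), 66.47096252441406)
side plate 21 X [39.  93.8 94.9] Y [-144.5 -119.7  -75.9] Zmax 88.2 ((83.18434143066406, -119.30519104003906), (72.69548797607422, 52.19731903076172), 40.58830642700195)
```

Request:
move_arm:
  rows:
    - {"linear": [-0.001,0,0],"yaw": 0,"gripper": 0.005}
    - {"linear": [-0.001,0,0],"yaw": 0,"gripper": 0.005}
    - {"linear": [-0.001,0,0],"yaw": 0,"gripper": 0.005}
    - {"linear": [-0.001,0,0],"yaw": 0,"gripper": 0.005}
    - {"linear": [-0.001,0,0],"yaw": 0,"gripper": 0.005}
    - {"linear": [0,0,0],"yaw": 0,"gripper": 0.005}
    - {"linear": [0,0,0],"yaw": 0,"gripper": 0.005}

```text
time: 18.8
position: [0.6358, -0.0339, 0.0544]
orientation: [-0.147, -3.133, 0.0]
contact_force: [-18.3, 1.3, 13.4]
finger_gap: 0.0132
```

```bash
python3 tip.py; python3 -c "
from h import *
grab('scene');grab('side')"; python3 chk.py
```

```text
t 18.8 TCP in fixture 41.21 -84.87 54.44 tool y ang 84.61 tool z [-4.9e-03  2.0e-04 -1.0e+00]
F fix -18.32 -0.39 13.38 gap 0.01317009228396934
scene pad 193 X [40.5 74.9 83. ] Y [-127.5  -85.7  -42.9] Zmax 78.7 ((59.89707946777344, -84.68089294433594), (88.64276885986328, 48.323177337646484), 89.60206604003906)
scene plate 95 X [53.7 68.  82.4] Y [-124.3  -87.7  -51.1] Zmax 85.8 ((64.48299407958984, -86.509521484375), (38.02510070800781, 85.5089111328125), 0.9438105821609497)
side pad 46 X [43.6 73.8 94.9] Y [-140.9 -118.8  -79.6] Zmax 78.9 ((66.94107055664062, -107.01532745361328), (35.66673278808594, 81.56900024414062), 57.81847381591797)
side plate 16 X [37.7 92.9 94.8] Y [-137.9 -120.2  -90.1] Zmax 89.7 ((77.16989135742188, -121.70631408691406), (69.88506317138672, 47.319427490234375), 31.151973724365234)
```

Request:
move_arm:
  rows:
    - {"linear": [0,0,-0.0004],"yaw": 0,"gripper": 0.005}
    - {"linear": [-0.0007,0,0],"yaw": 0,"gripper": 0.005}
    - {"linear": [0,0,0],"yaw": 0,"gripper": 0.005}
    - {"linear": [0,0,0],"yaw": 0,"gripper": 0.005}
    - {"linear": [0,0,0],"yaw": 0,"gripper": 0.005}

```text
time: 19.52
position: [0.6364, -0.0339, 0.0544]
orientation: [-0.147, -3.133, 0.0]
contact_force: [-16.0, 3.1, 8.0]
finger_gap: 0.0137
```

```bash
python3 tip.py; python3 -c "
from h import *
a=grab('scene');b=grab('side');grab('wrist')
w=load('wrist');P=cloud(w)*1000;V=w['range_z']>0
y=np.deg2rad(-5.4);ex=np.array([np.cos(y),np.sin(y)]);ey=np.array([-ex[1],ex[0]]);O=np.array([602.8,54.5])
X=(P[...,:2]-O)@ex;Y=(P[...,:2]-O)@ey;Z=P[...,2]
m=V&(Z>15)&(Z<25)&(X>10)&(X<35)&(abs(Y+85)<35)&(w['frame'].min(2)>60)
print(m.sum(),'foot X edge',np.percentile(X[m],[1,2,50]),'Y',np.percentile(Y[m],[1,50,99]))
A=np.c_[X[m]-20,Y[m]+85,np.ones(m.sum())];print('foot plane slopes deg',np.rad2deg(np.linalg.lstsq(A,Z[m],rcond=None)[0][:2]),np.linalg.lstsq(A,Z[m],rcond=None)[0][2])
r=lambda n,g:cv2.resize(g,(266,266) if n else (266,266))
cv2.imwrite('pics/c9.png',np.hstack([cv2.resize(a['frame'][200:350,270:450],(400,333)),cv2.resize(b['frame'][150:300,230:410],(400,333))]));cv2.imwrite('pics/w9.png',w['frame'])
"; python3 chk.py|head -1
```

```text
t 19.525 TCP in fixture 41.75 -84.87 54.41 tool y ang 84.61 tool z [-5.2e-03  2.0e-04 -1.0e+00]
F fix -16.25 1.56 8.04 gap 0.01368403005418582
4875 foot X edge [19.72455781 19.78874757 25.32952627] Y [-113.8779899   -84.40951953  -55.28099942]
foot plane slopes deg [3.94077756 0.05739111] 19.634677104226142
scene pad 185 X [41.4 75.6 83.8] Y [-127.4  -86.3  -42.4] Zmax 78.8 ((60.350833892822266, -85.4320297241211), (89.35533905029297, 48.809776306152344), 89.25543212890625)
```

View pics/c9.png

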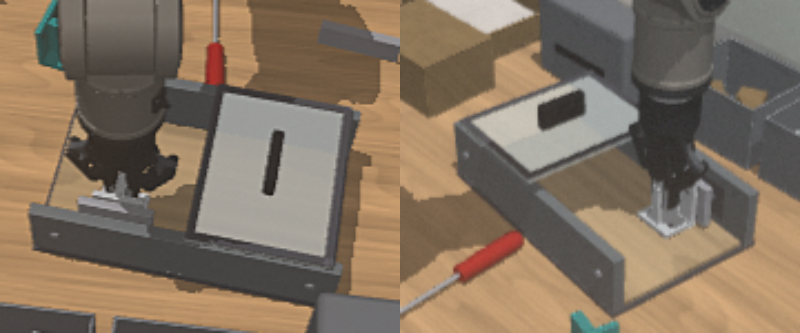

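View pics/w9.png

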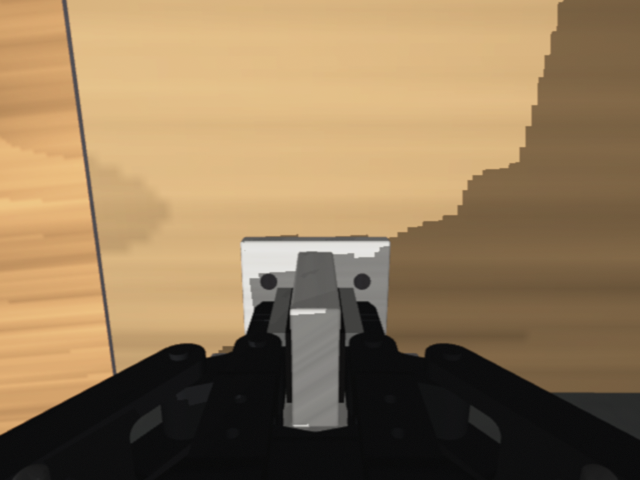

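```bash
python3 -c "
from h import *
w=load('wrist');P=cloud(w)*1000;V=w['range_z']>0
y=np.deg2rad(-5.4);ex=np.array([np.cos(y),np.sin(y)]);ey=np.array([-ex[1],ex[0]]);O=np.array([602.8,54.5])
X=(P[...,:2]-O)@ex;Y=(P[...,:2]-O)@ey;Z=P[...,2];a=abs(Y+84.4)
for lo in range(20,34,2):
  m=V&(Z>15)&(Z<26)&(X>lo)&(X<lo+2)&(a>13)&(a<28); print('foot',lo,m.sum(),np.median(Z[m]).round(2) if m.any() else 0)
for lo in range(-40,20,10):
  m=V&(Z<16)&(X>lo)&(X<lo+10)&(a<28); print('board',lo,m.sum(),np.median(Z[m]).round(2) if m.any() else 0)
for lo in range(22,50,4):
  m=V&(Z>70)&(Z<82)&(X>lo)&(X<lo+4)&(a<5); print('rib',lo,m.sum(),np.median(Z[m]).round(2) if m.any() else 0)
"
```

```text
foot 20 467 20.02
foot 22 356 20.28
foot 24 358 20.31
foot 26 352 20.27
foot 28 349 20.25
foot 30 347 20.23
foot 32 363 20.3
board -40 4054 12.05
board -30 3763 12.12
board -20 3671 12.08
board -10 3489 12.11
board 0 3373 12.1
board 10 3292 12.12
rib 22 545 75.05
rib 26 479 76.27
rib 30 479 76.24
rib 34 462 76.24
rib 38 453 76.2
rib 42 429 76.24
rib 46 420 76.19
```

Request:
move_arm:
  rows:
    - {"linear": [0,0,0],"yaw": 0,"gripper": 0.005}
    - {"linear": [0,0,0],"yaw": 0,"gripper": 0.005}
    - {"linear": [0,0,0],"yaw": 0,"gripper": 0.005}
    - {"linear": [0,0,0],"yaw": 0,"gripper": 0.005}

```text
time: 20.18
position: [0.6364, -0.0339, 0.0544]
orientation: [-0.147, -3.133, 0.0]
contact_force: [-15.4, 1.0, 7.5]
finger_gap: 0.0133
```

```bash
python3 tip.py; python3 -c "
from h import *
print(job_done())"
```

```text
t 20.175 TCP in fixture 41.78 -84.88 54.44 tool y ang 84.62 tool z [-5.2e-03  2.0e-04 -1.0e+00]
F fix -15.47 -0.46 7.51 gap 0.01332345683941017
the job is handed in; nothing more can be done
None
```

The cover is open and the large grey bracket is standing on the board. I handed the job in at about 20 s with the bracket still gripped and pressed against the pad.

**Push:** the pad is pushed in about 14–14.8 mm, which is roughly 11–12 N on the spring. The scene camera reads slightly less than the arm position and the bracket's foot edge do. The wrist force reads 15.5 N along the push; I take the extra to be the foot rubbing on the board under about 7.5 N of downward force.

**Position:** the bracket is within about 1 mm of centre on the pad and square to within about 0.2°. The foot is flat to about 0.2 mm; the tool itself leans 0.3° under the load.

**What went wrong:** the cover was already about 17 mm open when I started. My slide therefore ran into its end stop and the wrist force briefly showed about 90 N, under the 120 N limit, before I backed off. That load went through the gripped handle. I have no separate reading for the 40 N limit on the arm or gripper body.

**Other checks:** the last pictures show the cover still fully open. I touched nothing else on the bench.

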